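# Lock the games box with its square key

## Task

Take the square key out of its wooden stand, put it into the lock on top of the wooden games box until it sits fully home, then turn it clockwise as far as it goes and leave it standing in the lock. The lock is fitted off-centre, so feel for it gently: never push or twist hard against the box, and do not disturb the other things on the sideboard.

Things in the scene. Friction and masses are not known exactly. Their poses are not given: they have to be found in the camera images.
- key_grip (a point): Centre of the grip of the loose steel key, which stands upright in the stand's hole: a flat grip 46 mm long (its x), 14 mm thick (its y), 26 mm high (its z, up) on a 50 mm long square shank, 10 x 10 mm, sides parallel to the grip's faces, tip chamfered to 8 mm over its last 2 mm. 90 g.
- key_tip (a point): Centre of the end face of the key's shank, 63 mm below key_grip along the key's z axis; same axes.
- stand: Fixed light wooden block 60 x 60 mm, 30 mm high, origin at the centre of its underside, with a 13 mm square hole from above, 26 mm deep, in its middle that holds the key loosely.
- box: Fixed closed hinged wooden games box, 170 mm (its x) x 260 mm (its y), lid top 70 mm high, origin at the centre of its underside. A clear window towards its -y end shows two chess pieces; towards its +y end is a square steel lock plate, 74 mm wide, 3 mm above the lid, with a round upright-walled recess, 32 mm across and 11 mm deep, in the plate's middle.
- lock_mark (a point): Spot on the box, level with the top of the lock plate (73 mm above the sideboard), where the lock was meant to sit; axes as the box. The lock was fitted by hand: the true centre of plate, recess and socket lies up to 4.5 mm off this spot along the box's x and up to 4.5 mm along its y, and stays there. With the key fully home its tip is 27 mm below the plate's top.
- spindle (a joint): Angle of the brass spindle, the recess floor, with the socket in its centre: 11.6 mm square, rim chamfered 1.5 mm, 16 mm deep; the key has about 0.2 rad of slack in it. 0: the socket's sides are parallel to the box's; grows clockwise from above; starts at 0 to 0.25, hard stop at 1.25 rad (locked). Friction 0.05 N m; stays where left. The lock takes at most 40 N of push and 0.4 N m of twist.
- ring_dish: Loose shallow white ceramic dish, 96 mm across, 22 mm high, to be left alone; origin under its centre.
- lunch_pot: Loose grey lunch pot with screw lid, 106 mm across, 97 mm high, to be left alone; origin under its centre.
- stopper: Loose chrome bottle stopper standing on its disc, 34 mm across, 62 mm high, to be left alone; origin under its centre.
- glass_tray: Loose low glass tray 110 x 170 mm, 22 mm high, to be left alone; origin under its centre.
- chess_piece: Loose black plastic chess piece standing outside the box, 26 mm across, 52 mm high, to be left alone; origin under its centre.
- candle_cup: Loose ceramic candle cup, 72 mm across, 75 mm high, to be left alone; origin under its centre.

How it is judged:
By the outcome, as a careful person would: the job done as asked, in the order asked, and still so for the second after the job is handed in, with the robot touching nothing.
It also fails if it takes over 67 s, if anything falls off the work surface, if the arm or the gripper's body presses on something with over 40 N, if the wrist force passes 120 N, or if a joint passes its speed limit or range.

## Robot

A 7-joint arm with a two-finger parallel gripper is mounted at the origin on the work surface. World frame = base frame: x ahead of the robot, y to its left, z up, the work surface at z = 0. Lengths are in m, angles in rad, forces in N, time in s.
With the tool pointing down it reaches from about 0.4 to 0.85 m from the base axis. Payload 10.4 kg.
Tool frame: the origin (TCP) lies at the very end of the fingers, on their centre line; the grasp point (between the pads) lies 19 mm behind it (arm.pinch_z is the distance from the TCP to the grasp point, in m); z points along the fingers, y is the line along which they close (so a half turn about z gives the same grasp; the last joint's range is limited). The gripper opens to 87 mm and grips with 3 to 60 N. Pads are 19 mm wide; open, the fingers measure 117 mm over their backs; the gripper's body (75 mm by 190 mm) begins 51 mm behind the grasp point.
Start: joints at [1.25, 0.332, -0.065, 1.46, 0.022, 1.35, -0.088], TCP at [0.183, -0.598, 0.223] pointing down, gripper open.
Joint ranges: [-2.6, 2.6], [-0.5, 2.12], [-1.47, 1.34], [0.16, 2.42], [-1.27, 4.41], [0.06, 2.06], [-2.6, 2.6]. Speed limits (rad/s): [2.22, 2.22, 2.79, 2.79, 3.14, 3.14, 3.14].

## Interface

Orientations are given as a unit quaternion [w, x, y, z].
In Python, from workcell import arm gives the robot as it stands.
- The arm moves only by the tool play_rows, never from a script. Its argument "rows" is a list that holds one entry, the list of rows, each a list of 4 numbers: the shift along the world's x, y, z in units of 50 mm (1.0 is 50 mm), then the turn about the world's z in units of pi rad (1.0 is pi rad). A call has 1 to 20 rows; each row shifts and turns the commanded pose from where the row before left it; what a row does not reach is not made up. A row lasts 1/8 s, in which the tool goes at most 62.5 mm and 10.7 degrees, less where a joint would pass 70% of its speed; a pose out of reach is approached as far as the arm can. A call with a number of a shift or a turn outside -1 to 1 is refused whole. A call with a gripper value outside its range is refused whole. "claw" is the closure, from -1 (fully open) to 1 (shut), set as the call begins (left out, the last holds). The fingers move at their own pace and stop on an object; "grip_force" is the grip in N (left out, the last holds). Time passes only in rows, so rows that do not move let the fingers close. It gives the time, the measured TCP pose, the force, the opening and the grip force at its end, in the units of the state.
- arm.read_state(): the state, without advancing time (a new reading comes with each control period).
- arm.camera(name): name is "side" or "top"; returns the picture (480x640x3 uint8, red, green, blue); there is no depth.
- arm.get_calibration(name): a dict with "camera_matrix" (3x3 intrinsics, pixels), "D" ([k1, k2, p1, p2, k3] as OpenCV has them; the pictures are not rectified), "extrinsics" (4x4, takes a point from camera to world coordinates). Camera axes: x right, y down, z forward; pixel columns grow to the right and rows downward; lengths in m; the calibration is good to about 2 mm. A picture is of the moment at which its call begins. get_calibration takes no time and is no camera call.
- arm.sign_off(): hands the job in; it is judged then, once.
The state is a dict: "clock": time; "joints": joint angles; "qvel": joint speeds; "effort": joint torques, N m; "tool_pos": TCP position; "eef_rot": TCP orientation; "ft_force": force on the tool from outside, world axes, zero at the start; "ft_torque": the same for the moment, N m; "gripper_width": finger opening in m; "grip_force": force on a finger pad.
Only numpy, scipy, OpenCV 4.12 (cv2) and the standard library are available. Lean on these libraries where they do the work, as an engineer would, in place of code of your own. Each camera call takes 0.05 s, during which the arm holds its last target. There are 200 camera calls.

## Working session

There is one attempt and no reset: what is moved stays moved. The work goes in short steps, Python scripts to look and compute and a tool call to move; the robot and the scene stay as the last step left them, time stands still between calls to the robot, and variables do not carry over. Pictures are saved under pics/ and viewed, at most 10 in all, crops included, and the job is handed in when it is done.

Besides the shell and the picture viewer there is one more tool, called after "Request:" in YAML: its name, and indented under it one key for each argument. play_rows: Moves the arm, as the interface text tells. Shifts and turns lie within -1 to 1; 1 stands for 50 mm of shift or pi rad of turn. Its arguments: {"type":"object","properties":{"rows":{"type":"array","items":{"type":"array","items":{"type":"array","items":{"type":"number"}}}},"claw":{"type":"number"},"grip_force":{"type":"number"}},"required":["rows"]}

```bash
mkdir -p pics; python3 - <<'E'
from workcell import arm
import cv2
for n in("top","side"):
    cv2.imwrite(f"pics/{n}0.png",arm.camera(n)[:,:,::-1])
    c=arm.get_calibration(n);print(n,c)
print(arm.read_state())
E
```

```text
top {'camera_matrix': array([[493.75268278,   0.        , 319.08793958],
       [  0.        , 493.75268278, 243.56081689],
       [  0.        ,   0.        ,   1.        ]]), 'D': array([-0.06577602,  0.        ,  0.        ,  0.        ,  0.        ]), 'extrinsics': array([[-6.34610261e-03, -9.96846190e-01,  7.91037318e-02,
         4.77870245e-01],
       [-9.99957903e-01,  6.85032562e-03,  6.10445955e-03,
        -9.91508898e-04],
       [-6.62709357e-03, -7.90616622e-02, -9.96847699e-01,
         1.23779030e+00],
       [ 0.00000000e+00,  0.00000000e+00,  0.00000000e+00,
         1.00000000e+00]])}
side {'camera_matrix': array([[476.96225037,   0.        , 323.44476832],
       [  0.        , 476.96225037, 248.03899045],
       [  0.        ,   0.        ,   1.        ]]), 'D': array([-0.10868139,  0.        ,  0.        ,  0.        ,  0.        ]), 'extrinsics': array([[-0.73132586, -0.38127465,  0.56550167, -0.04831438],
       [-0.68173939,  0.3845326 , -0.6223874 ,  0.70410385],
       [ 0.01984671, -0.84069276, -0.54114858,  0.66726183],
       [ 0.        ,  0.        ,  0.        ,  1.        ]])}
{'clock': 0.1, 'joints': array([ 1.25036012,  0.33281599, -0.06467787,  1.46084978,  0.0215884 ,
        1.34990462, -0.08851037]), 'qvel': array([-9.83564525e-04, -1.22844955e-03,  1.02959993e-03, -3.00294822e-03,
       -5.88558519e-05,  9.00332920e-04, -2.13559228e-03]), 'effort': array([ 3.86816509e-04, -6.24546289e+01,  2.41865386e-02, -3.90716422e+01,
       -6.12772023e-02,  3.66655912e-02,  2.62249239e-05]), 'tool_pos': array([ 0.18329387, -0.59715667,  0.22183248]), 'eef_rot': array([-6.29852957e-04,  9.88933069e-01,  1.48360956e-01, -1.21660620e-04]), 'ft_force': array([-0.12691563,  0.29559382,  0.19612397]), 'ft_torque': array([-0.00963891,  0.02856002, -0.00430725]), 'grip_force': 0.0, 'gripper_width': 0.08701158871030257}
```

View pics/top0.png

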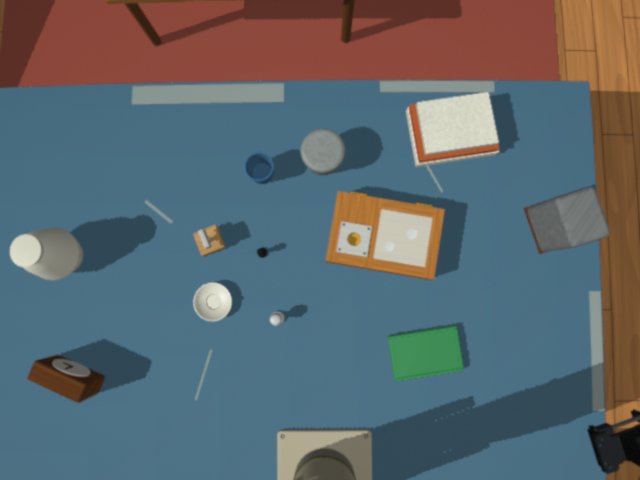

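View pics/side0.png

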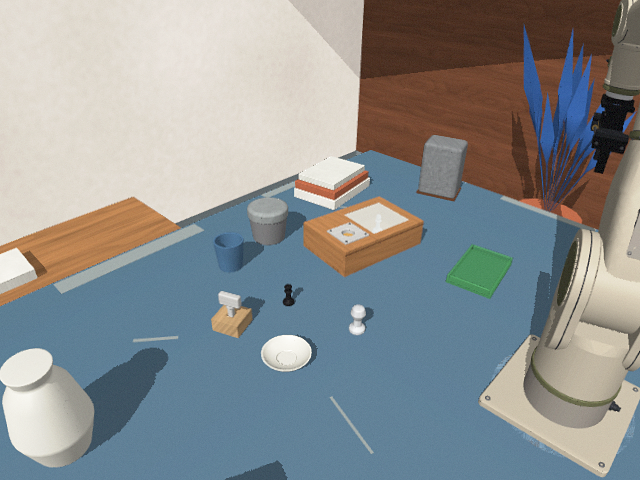

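The top view shows the stand at about (210,240) with the key grip on it, the lock plate at about (354,239), the pot at (323,151), the stopper at (277,319) and the chess piece at (262,252). I'll zoom in for pixel-accurate points.

```bash
python3 - <<'E'
import cv2,numpy as np
t=cv2.imread("pics/top0.png");s=cv2.imread("pics/side0.png")
def c(i,x,y,w,h,k):
    return cv2.resize(i[y:y+h,x:x+w],(w*k,h*k),interpolation=cv2.INTER_CUBIC)
a=np.hstack([c(t,185,215,50,50,8),c(s,205,285,50,50,8)])
b=np.vstack([np.hstack([c(t,320,185,130,100,3),np.zeros((300,10,3),np.uint8),c(s,300,190,130,100,3)])])
b=b[:200*1+100]
o=np.vstack([a[:,:790],b[:300-100+0]]) if False else None
cv2.imwrite("pics/c1.png",a)
cv2.imwrite("pics/c2.png",np.hstack([c(t,322,188,66,90,6),c(s,300,205,66,90,6)]))
E
```

```text
(no output)
```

View pics/c1.png

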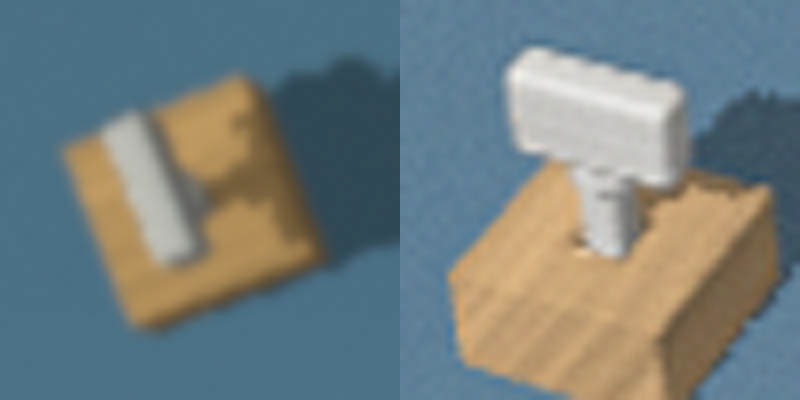

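View pics/c2.png

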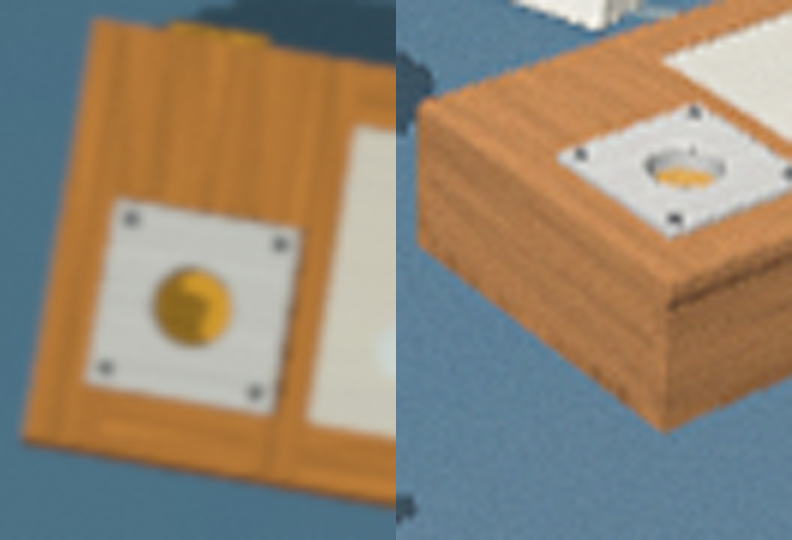

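The crops show the grip's top face with its centre at crop (153,188) top and (197,78) side, and clear plate corners and a gold recess. Next I'll turn these into poses.

```bash
cat > h.py <<'E'
import cv2,numpy as np
from workcell import arm
def ray(n,p):
    c=arm.get_calibration(n);T=c["extrinsics"]
    u=cv2.undistortPoints(np.array([[p]],float),c["camera_matrix"],c["D"])[0,0]
    return T[:3,3],T[:3,:3]@np.array([*u,1])
def at(n,p,z):
    o,d=ray(n,p);return o+d*(z-o[2])/d[2]
def tri(p,q):
    (o,d),(e,f)=ray("top",p),ray("side",q)
    s=np.linalg.lstsq(np.c_[d,-f],e-o,rcond=None)[0]
    return o+d*s[0],e+f*s[1]
def cr(x,y,x0,y0,k): return ((x+.5)/k-.5+x0,(y+.5)/k-.5+y0)
E
python3 - <<'E'
from h import *
np.set_printoptions(precision=4,suppress=True)
T=lambda x,y:cr(x,y,185,215,8); S=lambda x,y:cr(x-400,y,205,285,8)
g=[at("top",T(*p),.08) for p in[(103,130),(137,110),(204,248),(168,265)]]
print("grip",np.mean(g,0)); d=g[2]+g[3]-g[0]-g[1]; print("yaw",np.degrees(np.arctan2(d[1],d[0])),np.linalg.norm(d)/2)
gs=[at("side",S(*p),.08) for p in[(508,70),(535,46),(687,86),(662,110)]]
print("gripS",np.mean(gs,0)); d=gs[2]+gs[3]-gs[0]-gs[1]; print(np.degrees(np.arctan2(d[1],d[0])),np.linalg.norm(d)/2)
print("tri",tri(T(153,188),S(598,78)))
st=[at("top",T(*p),.03) for p in[(64,150),(240,74),(325,258),(135,328)]]
print("stand",np.mean(st,0),[np.degrees(np.arctan2(*(st[(i+1)%4]-st[i])[1::-1])) for i in range(4)],[np.linalg.norm(st[(i+1)%4]-st[i]) for i in range(4)])
sS=[at("side",S(*p),.03) for p in[(452,272),(775,190),(662,345)]]
print("standS",(sS[0]+sS[1])/2)
P=lambda x,y:cr(x,y,322,188,6); Q=lambda x,y:cr(x-396,y,300,205,6)
pl=[at("top",P(*p),.073) for p in[(116,198),(301,230),(272,413),(86,384)]]
print("plate",np.mean(pl,0),[np.degrees(np.arctan2(*(pl[(i+1)%4]-pl[i])[1::-1])) for i in range(4)],[np.linalg.norm(pl[(i+1)%4]-pl[i]) for i in range(4)])
print("recess",at("top",P(192,306),.073),at("side",Q(684,168.5),.073),tri(P(193,306),Q(684,168.5)))
b=[at("top",P(*p),.07) for p in[(95,20),(22,440)]];d=b[0]-b[1]
print("box x yaw",np.degrees(np.arctan2(d[1],d[0])),np.linalg.norm(d),(b[0]+b[1])/2)
for n,p,z in[("chess",(262,252),.052),("cup",(260,165),.075),("pot",(323,149),.097),("stop",(277,318),.06),("dish",(212.5,301),.022)]:print(n,at("top",p,z))
print(arm.get_calibration("top")["extrinsics"][:3,3])
E
```

```text
grip [0.5846 0.2792 0.08  ]
yaw -153.59063476253186 0.04543500946777398
gripS [0.5825 0.2831 0.08  ]
-156.87727490405214 0.04295495231374671
tri (array([0.585 , 0.28  , 0.0765]), array([0.5858, 0.2808, 0.0768]))
stand [0.5848 0.2794 0.03  ] [np.float64(-66.9805508082414), np.float64(-154.76243548033878), np.float64(109.87105318062262), np.float64(22.474428390688214)] [np.float64(0.05929953968448856), np.float64(0.06323943774716094), np.float64(0.06240986221896017), np.float64(0.05976706966940943)]
standS [0.5831 0.2826 0.03  ]
plate [ 0.5816 -0.0763  0.073 ] [np.float64(-100.27084415092712), np.float64(170.2028658831206), np.float64(80.72403204664425), np.float64(-9.664317738032475)] [np.float64(0.07425616739133281), np.float64(0.07345441060362212), np.float64(0.07408343527561041), np.float64(0.07474239803665265)]
recess [ 0.5816 -0.0756  0.073 ] [ 0.5781 -0.0712  0.073 ] (array([ 0.5819, -0.0763,  0.0692]), array([ 0.5821, -0.0761,  0.0692]))
box x yaw -10.280505383340858 0.17016107086890342 [ 0.613  -0.0233  0.07  ]
chess [0.5525 0.144  0.052 ]
cup [0.7603 0.1468 0.075 ]
pot [ 0.7921 -0.0047  0.097 ]
stop [0.395  0.1071 0.06  ]
dish [0.4344 0.2696 0.022 ]
[ 0.4779 -0.001   1.2378]
```

Request:
play_rows:
  rows:
    - [[0.4, 0.4, 0, 0], [0.8, 0.8, 0, 0], [0.8, 0.8, 0, 0], [0.8, 0.8, 0, 0], [0.8, 0.8, 0, 0], [0.8, 0.8, 0, 0], [0.8, 0.8, 0, 0], [0.8, 0.8, 0, 0], [0.8, 0.8, 0, 0], [0.8, 0.8, 0, 0], [0.4, 0.9, 0, 0], [0, 0.9, 0, 0], [0, 0.9, 0, 0.01], [0, 0.9, 0, 0.01], [0, 0.9, 0, 0.01], [0, 0.9, 0, 0.01], [0, 0.9, 0, 0.01], [0, 0.9, 0, 0], [0, 0.6, 0, 0], [0, 0.4, 0, 0]]
  claw: -1
  grip_force: 20

```text
clock: 2.6
tool_pos: [0.583, 0.194, 0.2222]
eef_rot: [-0.0, 0.974, 0.226, -0.0]
ft_force: [0.4, 0.3, 0.5]
gripper_width: 0.0871
grip_force: 0.0
```

Request:
play_rows:
  rows:
    - [[0.04, 0.8, 0, 0], [0, 0.6, 0, 0], [0, 0.3, -0.2, 0], [0, 0, -0.5, 0], [0, 0, -0.5, 0], [0, 0, -0.5, 0], [0, 0, -0.5, 0], [0, 0, -0.5, 0], [0, 0, -0.4, 0], [0, 0, -0.2, 0], [0, 0, -0.18, 0], [0, 0, 0, 0]]

```text
clock: 4.1
tool_pos: [0.5854, 0.2774, 0.0483]
eef_rot: [0.0, 0.974, 0.225, -0.0]
ft_force: [0.7, 0.5, 0.6]
gripper_width: 0.0869
grip_force: 0.0
```

```bash
python3 - <<'E'
from h import *
s=arm.camera("side")[:,:,::-1];t=arm.camera("top")[:,:,::-1]
f=lambda i,x,y:cv2.resize(i[y:y+70,x:x+60],(400,466),interpolation=cv2.INTER_CUBIC)
cv2.imwrite("pics/g1.png",np.hstack([f(s,200,270),f(t,180,200)]))
E
```

```text
(no output)
```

View pics/g1.png

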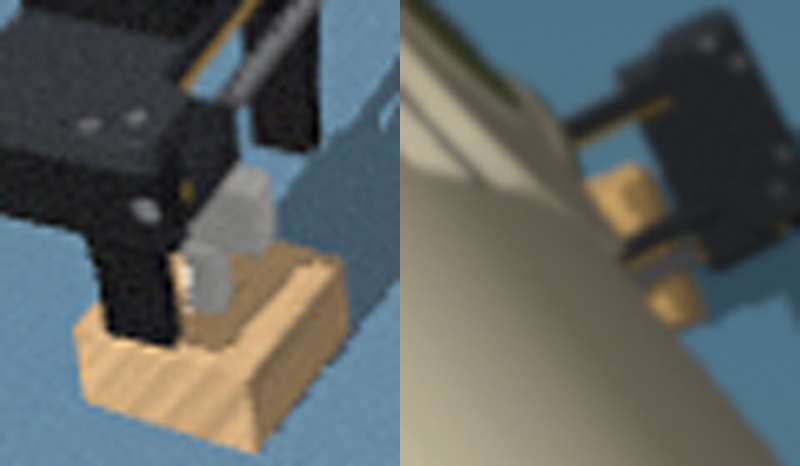

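The fingers straddle the grip (near finger at crop (140,340), far finger at (285,150), shank between them at (210,275)), so I'm closing on it.

Request:
play_rows:
  rows:
    - [[0, 0, 0, 0], [0, 0, 0, 0], [0, 0, 0, 0], [0, 0, 0, 0], [0, 0, 0, 0], [0, 0, 0, 0], [0, 0, 0, 0], [0, 0, 0, 0], [0, 0, 0, 0], [0, 0, 0, 0]]
  claw: 1
  grip_force: 25

```text
clock: 5.45
tool_pos: [0.5848, 0.2786, 0.0486]
eef_rot: [-0.001, 0.974, 0.226, -0.0]
ft_force: [-2.8, 4.0, 0.3]
gripper_width: 0.0146
grip_force: 24.5
```

Request:
play_rows:
  rows:
    - [[-0.01, 0.02, 0, 0], [-0.01, 0.01, 0, 0], [0, 0, 0, 0]]

```text
clock: 5.82
tool_pos: [0.5845, 0.2789, 0.0486]
eef_rot: [0.0, 0.974, 0.225, 0.0]
ft_force: [-2.0, 2.5, 0.3]
gripper_width: 0.0146
grip_force: 24.4
```

Request:
play_rows:
  rows:
    - [[-0.02, 0.03, 0, 0], [-0.01, 0.01, 0, 0], [0, 0, 0, 0], [0, 0, 0.1, 0], [0, 0, 0.2, 0], [0, 0, 0.2, 0], [0, 0, 0.2, 0], [0, 0, 0.3, 0], [0, 0, 0.5, 0], [0, 0, 0.5, 0], [0, 0, 0.2, 0], [0, 0, 0, 0], [0, 0, 0, 0]]

```text
clock: 7.45
tool_pos: [0.5825, 0.2806, 0.1575]
eef_rot: [0.0, 0.974, 0.225, -0.001]
ft_force: [-0.1, -0.8, -1.3]
gripper_width: 0.0139
grip_force: 24.6
```

```bash
python3 - <<'E'
from h import *
s=arm.camera("side")[:,:,::-1];t=arm.camera("top")[:,:,::-1]
f=lambda i,x,y:cv2.resize(i[y:y+70,x:x+60],(400,466),interpolation=cv2.INTER_CUBIC)
cv2.imwrite("pics/g2.png",np.hstack([f(s,200,230),f(s,200,270)]))
print(arm.read_state()["joints"])
E
```

```text
[-0.06531456  0.49351693 -0.621737    1.45469706  0.2911944   1.28813903
 -1.82800253]
```

View pics/g2.png

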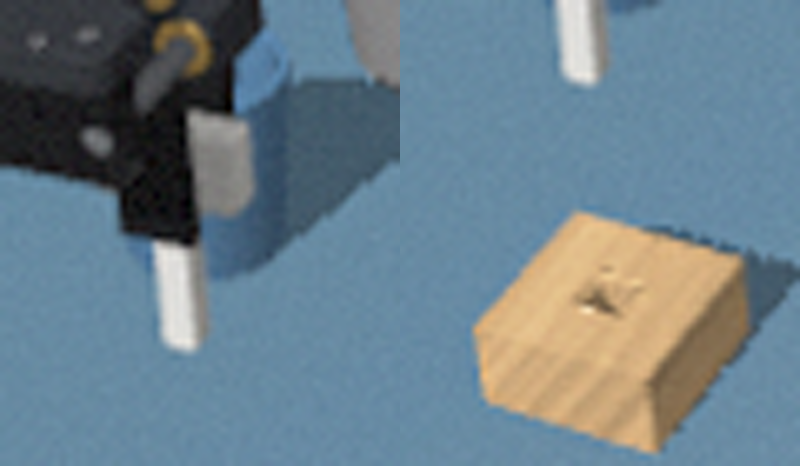

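The key is out of the stand and hanging upright, with its tip at side pixel about (227,282). Now I'll estimate tilt and offset.

```bash
python3 - <<'E'
from h import *
np.set_printoptions(precision=4,suppress=True)
S=lambda x,y:cr(x,y,200,230,400/60)
tip=at("side",S(181,345),.113); print("tip",tip,"corr",tip+[.0025,-.004,0])
c=arm.get_calibration("side");X=np.linalg.inv(c["extrinsics"])
def pj(p):
    q=X[:3,:3]@p+X[:3,3];return cv2.projectPoints(q[None],np.zeros(3),np.zeros(3),c["camera_matrix"],c["D"])[0][0,0]
a,b=pj(tip),pj(tip+[0,0,.04]); print("vertical slope px per row",(a-b),"seen",np.array(S(181,345))-S(177,245))
E
```

```text
tip [0.5827 0.2853 0.113 ] corr [0.5852 0.2813 0.113 ]
vertical slope px per row [ 1.9391 17.0071] seen [ 0.6 15. ]
```

Request:
play_rows:
  rows:
    - [[0, -0.3, 0, 0.02], [0, -0.6, 0, 0.04], [0, -0.6, 0, 0.04], [0, -0.6, 0, 0.04], [0, -0.6, 0, 0.04], [0, -0.6, 0, 0.04], [0, -0.6, 0, 0.04], [0, -0.6, 0, 0], [0, -0.6, 0, 0], [0, -0.6, 0, 0], [0, -0.5, 0, 0], [0, -0.4, 0, 0], [-0.03, -0.3, 0, 0], [0, -0.2, 0, 0], [0, -0.07, 0, 0], [0, 0, -0.2, 0], [0, 0, -0.2, 0], [0, 0, -0.16, 0], [0, 0, 0, 0], [0, 0, 0, 0]]

```text
clock: 10.05
tool_pos: [0.5816, -0.0774, 0.1307]
eef_rot: [0.0, 0.805, 0.594, 0.0]
ft_force: [1.2, 0.8, -0.7]
gripper_width: 0.0141
grip_force: 24.6
```

```bash
python3 - <<'E'
from h import *
s=arm.camera("side")[:,:,::-1];t=arm.camera("top")[:,:,::-1]
f=lambda i,x,y:cv2.resize(i[y:y+60,x:x+60],(540,540),interpolation=cv2.INTER_CUBIC)
cv2.imwrite("pics/g3.png",f(s,320,190))
print(arm.read_state())
E
```

```text
{'clock': 10.15, 'joints': array([ 0.59416078,  0.39392957, -0.66624331,  1.65195182,  0.25900859,
        1.18508424, -0.43202473]), 'qvel': array([-1.27590322e-05,  1.00747503e-03,  8.51251827e-04,  7.91231208e-04,
        3.06265177e-04,  7.91732322e-04,  1.02399125e-03]), 'effort': array([-3.90814687e-02, -5.67815495e+01, -8.74531031e+00, -3.61253858e+01,
       -6.59374916e-02,  3.69398505e-03, -3.66451623e-04]), 'tool_pos': array([ 0.58165092, -0.07746166,  0.13093463]), 'eef_rot': array([2.29824620e-04, 8.04559040e-01, 5.93872574e-01, 2.52342607e-04]), 'ft_force': array([-0.38359293, -0.55498389, -0.96176553]), 'ft_torque': array([-0.05413727, -0.05933016,  0.03003046]), 'grip_force': 24.566036704927683, 'gripper_width': 0.01364079820478851}
```

View pics/g3.png

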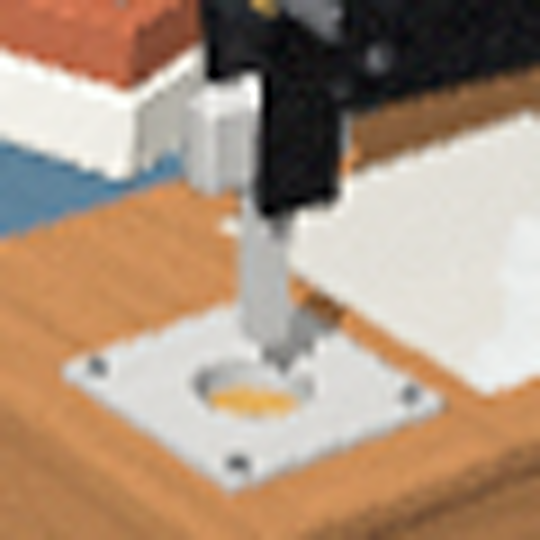

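The key tip is at crop about (264,340), just above the recess, which is centred at about (255,391). I'll compare them in the same camera.

```bash
python3 - <<'E'
from h import *
np.set_printoptions(precision=4,suppress=True)
S=lambda x,y:cr(x,y,320,190,9)
for t in[(260,338),(264,342),(267,337)]: print("tip",at("side",S(*t),.0863))
print("recess",at("side",S(255,390),.073))
pl=[at("side",S(*p),.073) for p in[(65,371),(232,302),(443,405),(234,491)]]
print("plate diag mids",(pl[0]+pl[2])/2,(pl[1]+pl[3])/2)
E
```

```text
tip [ 0.5796 -0.0752  0.0863]
tip [ 0.5775 -0.0744  0.0863]
tip [ 0.5786 -0.077   0.0863]
recess [ 0.5769 -0.0709  0.073 ]
plate diag mids [ 0.5779 -0.0714  0.073 ] [ 0.58   -0.0655  0.073 ]
```

Request:
play_rows:
  rows:
    - [[0, 0.04, -0.05, 0], [0, 0, -0.1, 0], [0, 0, -0.1, 0], [0, 0, -0.1, 0], [0, 0, -0.06, 0], [0, 0, -0.04, 0], [0, 0, 0, 0]]

```text
clock: 11.02
tool_pos: [0.5814, -0.0755, 0.108]
eef_rot: [-0.0, 0.805, 0.594, 0.0]
ft_force: [-0.6, 0.2, -0.4]
gripper_width: 0.014
grip_force: 24.6
```

Request:
play_rows:
  rows:
    - [[0, 0, -0.02, 0], [0, 0, -0.02, 0], [0, 0, -0.02, 0], [0, 0, 0, 0]]

```text
clock: 11.52
tool_pos: [0.5814, -0.0755, 0.105]
eef_rot: [-0.0, 0.805, 0.594, -0.0]
ft_force: [0.8, 1.0, -0.6]
gripper_width: 0.0139
grip_force: 24.6
```

Request:
play_rows:
  rows:
    - [[0, 0, -0.02, 0], [0, 0, -0.02, 0], [0, 0, 0, 0]]

```text
clock: 11.9
tool_pos: [0.5814, -0.0755, 0.103]
eef_rot: [-0.0, 0.805, 0.594, -0.0]
ft_force: [0.3, -0.5, -1.3]
gripper_width: 0.0139
grip_force: 24.6
```

Request:
play_rows:
  rows:
    - [[0, 0, -0.02, 0], [0, 0, -0.02, 0], [0, 0, -0.02, 0], [0, 0, 0, 0]]

```text
clock: 12.4
tool_pos: [0.5814, -0.0755, 0.1]
eef_rot: [0.0, 0.805, 0.594, -0.0]
ft_force: [-0.2, -0.0, -1.1]
gripper_width: 0.0137
grip_force: 24.6
```

Request:
play_rows:
  rows:
    - [[0, 0, -0.03, 0], [0, 0, -0.03, 0], [0, 0, -0.03, 0], [0, 0, -0.03, 0], [0, 0, 0, 0]]

```text
clock: 13.02
tool_pos: [0.5814, -0.0755, 0.0939]
eef_rot: [-0.0, 0.805, 0.594, -0.0]
ft_force: [0.5, 0.9, -1.1]
gripper_width: 0.014
grip_force: 24.6
```

Request:
play_rows:
  rows:
    - [[0, 0, -0.02, 0], [0, 0, -0.02, 0], [0, 0, 0, 0]]

```text
clock: 13.4
tool_pos: [0.5814, -0.0755, 0.092]
eef_rot: [0.0, 0.805, 0.594, -0.0]
ft_force: [0.8, -0.5, -1.0]
gripper_width: 0.0136
grip_force: 24.6
```

Request:
play_rows:
  rows:
    - [[0, 0, -0.02, 0], [0, 0, -0.02, 0], [0, 0, 0, 0]]

```text
clock: 13.78
tool_pos: [0.5814, -0.0755, 0.0901]
eef_rot: [0.0, 0.805, 0.594, -0.0]
ft_force: [-0.6, -0.2, 0.1]
gripper_width: 0.014
grip_force: 24.7
```

Request:
play_rows:
  rows:
    - [[0, 0, -0.02, 0], [0, 0, 0, 0]]

```text
clock: 14.02
tool_pos: [0.5818, -0.0755, 0.0899]
eef_rot: [0.0, 0.805, 0.594, 0.0]
ft_force: [-2.6, 1.3, 6.7]
gripper_width: 0.014
grip_force: 24.7
```

Request:
play_rows:
  rows:
    - [[0, 0, -0.02, 0], [0, 0, 0, 0]]

```text
clock: 14.28
tool_pos: [0.5822, -0.0755, 0.0897]
eef_rot: [0.001, 0.805, 0.594, 0.001]
ft_force: [-3.5, -0.1, 13.2]
gripper_width: 0.0142
grip_force: 24.7
```

Request:
play_rows:
  rows:
    - [[0, 0, 0.03, 0], [0, 0, 0, -0.02], [0, 0, 0, -0.03], [0, 0, 0, -0.03], [0, 0, 0, -0.03], [0, 0, 0, 0]]

```text
clock: 15.02
tool_pos: [0.5815, -0.0754, 0.0899]
eef_rot: [0.0, 0.895, 0.447, 0.0]
ft_force: [-2.3, 0.5, 5.1]
gripper_width: 0.0138
grip_force: 24.4
```

```bash
cat > st.py <<'E'
from h import *
np.set_printoptions(precision=4,suppress=True)
s=arm.read_state();q=s["eef_rot"]
print(s["clock"],s["tool_pos"],"yaw",np.degrees(2*np.arctan2(q[2],q[1])),s["ft_force"],s["ft_torque"],s["gripper_width"],s["joints"][6])
E
python3 st.py
```

```text
15.025 [ 0.5815 -0.0754  0.0899] yaw 53.10629777305625 [-2.2678  0.5266  5.1183] [-0.0067  0.63    0.0625] 0.013814481772523524 -0.7811537306488174
```

Request:
play_rows:
  rows:
    - [[0, 0, 0, -0.03], [0, 0, 0, -0.03], [0, 0, 0, -0.03], [0, 0, 0, -0.03], [0, 0, 0, 0]]

```text
clock: 15.65
tool_pos: [0.5811, -0.0754, 0.0899]
eef_rot: [0.0, 0.962, 0.272, -0.0]
ft_force: [-3.6, 0.8, 7.2]
gripper_width: 0.0139
grip_force: 24.5
```

```bash
python3 st.py
```

```text
15.65 [ 0.5811 -0.0754  0.0899] yaw 31.54137167518405 [-3.5925  0.7614  7.1886] [0.0856 1.0696 0.0462] 0.013923807710182668 -1.134845979179447
```

Request:
play_rows:
  rows:
    - [[-0.02, 0, 0.01, -0.03], [-0.01, 0, 0, -0.03], [0, 0, 0, -0.03], [0, 0, 0, -0.03], [0, 0, 0, 0]]

```text
clock: 16.27
tool_pos: [0.5798, -0.0753, 0.09]
eef_rot: [-0.0, 0.996, 0.087, -0.0]
ft_force: [-1.8, 1.1, 2.0]
gripper_width: 0.0143
grip_force: 24.4
```

```bash
python3 st.py
```

```text
16.275 [ 0.5798 -0.0753  0.09  ] yaw 10.016780087843378 [-1.7795  1.1001  2.0027] [ 0.176   0.4374 -0.0042] 0.014287365983139838 -1.4883872560806082
```

Request:
play_rows:
  rows:
    - [[0, 0, 0, -0.015], [0, 0, 0, -0.015], [0, 0, 0, 0]]

```text
clock: 16.65
tool_pos: [0.5798, -0.0753, 0.09]
eef_rot: [-0.0, 0.999, 0.041, -0.0]
ft_force: [-1.6, 1.3, 2.7]
gripper_width: 0.0138
grip_force: 24.4
```

```bash
python3 st.py
```

```text
16.65 [ 0.5798 -0.0753  0.09  ] yaw 4.6604906968427136 [-1.6403  1.3328  2.7218] [0.2707 0.519  0.0443] 0.013771823925420729 -1.5767927197313147
```

Request:
play_rows:
  rows:
    - [[0, 0, 0, -0.01], [0, 0, 0, -0.01], [0, 0, 0, 0]]

```text
clock: 17.02
tool_pos: [0.5798, -0.0753, 0.09]
eef_rot: [-0.0, 1.0, 0.008, -0.0]
ft_force: [-2.5, 1.9, 2.6]
gripper_width: 0.0138
grip_force: 24.5
```

```bash
python3 st.py
```

```text
17.025 [ 0.5798 -0.0753  0.09  ] yaw 0.8643280751355049 [-2.5356  1.886   2.5644] [0.5366 0.6897 0.0937] 0.013760358547846043 -1.6393958883221562
```

Request:
play_rows:
  rows:
    - [[0, 0, 0, -0.01], [0, 0, 0, 0]]

```text
clock: 17.27
tool_pos: [0.5798, -0.0753, 0.09]
eef_rot: [-0.0, 1.0, -0.008, -0.0]
ft_force: [-2.4, 2.9, 1.6]
gripper_width: 0.0142
grip_force: 24.5
```

```bash
python3 st.py
```

```text
17.275 [ 0.5798 -0.0753  0.09  ] yaw -0.9620089465278518 [-2.416   2.9191  1.6406] [0.629  0.7684 0.0521] 0.014209204320461261 -1.6695389030388414
```

Request:
play_rows:
  rows:
    - [[-0.01, 0.01, 0, -0.01], [0, 0, 0, 0]]

```text
clock: 17.52
tool_pos: [0.5795, -0.0752, 0.09]
eef_rot: [0.0, 1.0, -0.024, 0.0]
ft_force: [-0.4, 1.3, 1.5]
gripper_width: 0.0136
grip_force: 24.4
```

```bash
python3 st.py
```

```text
17.525 [ 0.5795 -0.0752  0.09  ] yaw -2.7828532807683843 [-0.3757  1.2849  1.5228] [0.3581 0.4424 0.0346] 0.013624814312510173 -1.7000909952006495
```

Request:
play_rows:
  rows:
    - [[0, 0.01, 0, -0.01], [0, 0, 0, 0]]

```text
clock: 17.77
tool_pos: [0.5794, -0.0748, 0.09]
eef_rot: [0.0, 0.999, -0.04, -0.0]
ft_force: [-0.8, 0.4, 1.1]
gripper_width: 0.0139
grip_force: 24.4
```

```bash
python3 st.py
```

```text
17.775 [ 0.5794 -0.0748  0.09  ] yaw -4.59165930940702 [-0.7796  0.4194  1.1268] [0.0608 0.4426 0.0281] 0.013916055346556273 -1.7307856424855341
```

Request:
play_rows:
  rows:
    - [[0, 0, 0, -0.01], [0, 0, 0, 0]]

```text
clock: 18.02
tool_pos: [0.5793, -0.0747, 0.09]
eef_rot: [0.0, 0.998, -0.056, -0.0]
ft_force: [-1.8, 0.6, 0.9]
gripper_width: 0.0139
grip_force: 24.4
```

```bash
python3 st.py
```

```text
18.025 [ 0.5793 -0.0747  0.09  ] yaw -6.38264306217483 [-1.8368  0.6149  0.9025] [0.0237 0.4966 0.0877] 0.0138874266318211 -1.760504502423747
```

Request:
play_rows:
  rows:
    - [[0, 0, 0, -0.01], [0, 0, 0, 0]]

```text
clock: 18.27
tool_pos: [0.5794, -0.0745, 0.09]
eef_rot: [0.0, 0.997, -0.071, -0.0]
ft_force: [-2.6, -0.2, 1.0]
gripper_width: 0.0139
grip_force: 24.5
```

```bash
python3 st.py
```

```text
18.275 [ 0.5794 -0.0745  0.09  ] yaw -8.173565661136724 [-2.6235 -0.2005  1.0076] [0.0836 0.5001 0.1633] 0.013927617820928783 -1.7902540489552512
```

Request:
play_rows:
  rows:
    - [[0, 0, 0, -0.01], [0, 0, 0, 0]]

```text
clock: 18.52
tool_pos: [0.5793, -0.0745, 0.09]
eef_rot: [0.0, 0.996, -0.087, -0.0]
ft_force: [-2.1, -0.2, 0.6]
gripper_width: 0.0139
grip_force: 24.6
```

```bash
python3 st.py
```

```text
18.525 [ 0.5793 -0.0745  0.09  ] yaw -9.97200360093611 [-2.1191 -0.2231  0.5922] [0.0416 0.7017 0.2503] 0.013922498485020422 -1.820040991187748
```

Request:
play_rows:
  rows:
    - [[0, 0, 0, 0.01], [0, 0, 0, 0.01], [0, 0, 0, 0]]

```text
clock: 18.9
tool_pos: [0.5794, -0.0746, 0.0901]
eef_rot: [0.0, 0.998, -0.055, 0.0]
ft_force: [-1.9, 0.3, 0.7]
gripper_width: 0.0137
grip_force: 24.5
```

Request:
play_rows:
  rows:
    - [[0, 0, 0, 0], [0, 0, 0, 0], [0, 0, 0, 0], [0, 0, 0, 0], [0, 0, 0, 0], [0, 0, 0, 0], [0, 0, 0.2, 0], [0, 0, 0.4, 0], [0, 0, 0.6, 0], [0, 0, 0.8, 0], [0, 0, 0.8, 0], [-0.5, 0, 0.6, 0], [-0.8, -0.8, 0, 0], [-0.5, -0.8, 0, 0], [0, -0.8, 0, 0], [0, -0.8, 0, 0], [0, -0.8, 0, 0], [0, -0.5, 0, 0], [0, 0, 0, 0]]
  claw: -1

```text
clock: 21.28
tool_pos: [0.4889, -0.3014, 0.2612]
eef_rot: [0.0, 0.998, -0.057, 0.0]
ft_force: [0.4, 1.0, -0.8]
gripper_width: 0.0869
grip_force: 0.0
```

```bash
python3 st.py; python3 - <<'E'
from h import *
s=arm.camera("side")[:,:,::-1];t=arm.camera("top")[:,:,::-1]
f=lambda i,x,y:cv2.resize(i[y:y+60,x:x+44],(396,540),interpolation=cv2.INTER_CUBIC)
cv2.imwrite("pics/g4.png",np.hstack([f(s,325,190),f(t,332,210)]))
cv2.imwrite("pics/top_end.png",t);cv2.imwrite("pics/side_end.png",s)
E
```

```text
21.275 [ 0.4889 -0.3014  0.2612] yaw -6.51617429328599 [ 0.4395  0.9831 -0.8378] [ 0.023   0.083  -0.0403] 0.08690170169141766 -1.254680759551006
```

View pics/g4.png

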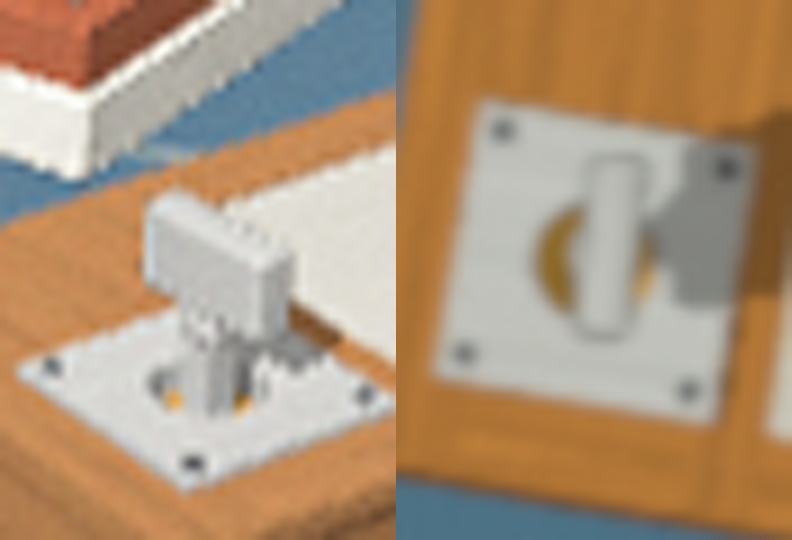

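The key stands upright in the lock (side crop about (215,290)), with its grip nearly parallel to the box's x (top crop (620,160) to (597,330)). That matches the 1.25 rad stop plus slack, so I'm handing in.

```bash
python3 -c "
from workcell import arm
print(arm.sign_off())"
```

```text
the job is handed in; nothing more can be done
None
```

The key is fully home in the lock, turned clockwise until it met the hard stop (about 0.25 N m felt), and left standing there with the arm clear; I handed the job in at about 21 s.

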